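# Line up the table set by height beside the counter bell

## Task

Set out the table things on the serving board in order of height, one standing upright on the middle of each rubber mat: the tallest on the mat next to the counter bell, then on down to the lowest on the mat farthest from it. The four things are the sauce bottle, the jam jar, the salt shaker and the tea candle; leave the tea box where it stands.

Things in the scene. Friction and masses are not known exactly. Their poses are not given: they have to be found in the camera images.
- sauce_bottle: Tall sauce bottle with a dark brown cap, 188 mm high; flat body, 42 mm thick along its x and 75 mm wide along its y, about 390 g; above 173 mm only the round cap, 43 mm across. It can be gripped across its thickness anywhere up the body. Its origin is the centre of its underside; z up. 
- jam_jar: Round jar with a steel screw lid and a paper label, 135 mm high and 60 mm across, about 300 g; all one piece. Its origin is the centre of its underside; z up. 
- salt_shaker: Salt shaker with a grey top, 90 mm high, 44 mm across up to 70 mm, 34 mm at the top, about 100 g; its foot is a little uneven and it may lean up to 3 degrees at rest. Its origin is the centre of its underside; z up. 
- tea_light: Small tea candle in a metal cup, 15 mm high and 38 mm across, about 20 g. Its origin is the centre of its underside; z up. 
- tea_box: Green carton of tea, 46 mm along its x, 59 mm along its y, 100 mm high, standing loose among the other things; not part of the row, to be left alone. Its origin is the centre of its underside; z up. 
- mat_1: Round dark rubber mat, 84 mm across, 4 mm thick, fixed on a wooden board (12 mm thick, 100 x 440 mm) on the counter: its top is at z = 0.016. Origin: centre of its underside; x across the row, y along it. Four identical mats in a straight row, 110 mm apart, in the order mat_1 to mat_4; mat_1 is the left end as the robot sees it.
- mat_2: Round dark rubber mat, 84 mm across, 4 mm thick, fixed on a wooden board (12 mm thick, 100 x 440 mm) on the counter: its top is at z = 0.016. Origin: centre of its underside; x across the row, y along it. Four identical mats in a straight row, 110 mm apart, in the order mat_1 to mat_4; mat_2 is second from the left as the robot sees it.
- mat_3: Round dark rubber mat, 84 mm across, 4 mm thick, fixed on a wooden board (12 mm thick, 100 x 440 mm) on the counter: its top is at z = 0.016. Origin: centre of its underside; x across the row, y along it. Four identical mats in a straight row, 110 mm apart, in the order mat_1 to mat_4; mat_3 is third from the left as the robot sees it.
- mat_4: Round dark rubber mat, 84 mm across, 4 mm thick, fixed on a wooden board (12 mm thick, 100 x 440 mm) on the counter: its top is at z = 0.016. Origin: centre of its underside; x across the row, y along it. Four identical mats in a straight row, 110 mm apart, in the order mat_1 to mat_4; mat_4 is the right end as the robot sees it.
- bell: Counter bell, a steel dome on a black foot, 86 mm across and 57 mm high, fixed to the counter just beyond one end of the row of mats, about 135 mm from the centre of the nearest mat (a flat guest-check pad, 11 mm high, lies beyond the other end). Which end it stands at changes from start to start. Origin: centre of its underside.

How it is judged (in metres and radians):
At the end, for the whole second after the job is handed in: Counting from the mat next to the bell, sauce bottle, jam jar, salt shaker and tea candle each stand on their own mat: centre within 15 mm of the mat's centre, underside resting on the mat, upright within 0.15 rad, released and at rest (((horizontal distance between bell and mat_1 below 0.2 m and horizontal distance between sauce_bottle and mat_1 below 0.015 m and z of sauce_bottle in the frame of mat_1 between 0.001 and 0.008 m and angle between each of sauce_bottle, jam_jar, salt_shaker, tea_light's own z axis and vertical below 0.15 rad and linear speed of each of sauce_bottle, jam_jar, salt_shaker, tea_light below 0.02 m/s and horizontal distance between jam_jar and mat_2 below 0.015 m and z of jam_jar in the frame of mat_2 between 0.001 and 0.008 m and horizontal distance between salt_shaker and mat_3 below 0.015 m and z of salt_shaker in the frame of mat_3 between 0.001 and 0.008 m and horizontal distance between tea_light and mat_4 below 0.015 m and z of tea_light in the frame of mat_4 between 0.001 and 0.008 m) or (horizontal distance between bell and mat_4 below 0.2 m and horizontal distance between sauce_bottle and mat_4 below 0.015 m and z of sauce_bottle in the frame of mat_4 between 0.001 and 0.008 m and angle between each of sauce_bottle, jam_jar, salt_shaker, tea_light's own z axis and vertical below 0.15 rad and linear speed of each of sauce_bottle, jam_jar, salt_shaker, tea_light below 0.02 m/s and horizontal distance between jam_jar and mat_3 below 0.015 m and z of jam_jar in the frame of mat_3 between 0.001 and 0.008 m and horizontal distance between salt_shaker and mat_2 below 0.015 m and z of salt_shaker in the frame of mat_2 between 0.001 and 0.008 m and horizontal distance between tea_light and mat_1 below 0.015 m and z of tea_light in the frame of mat_1 between 0.001 and 0.008 m))); the robot touches nothing.
It fails at once if the tea box is shifted or knocked over (more than 20 mm) (distance of tea_box from where it was at the start of the episode above 0.02 m).
It also fails if it takes over 109 s, if anything falls off the work surface, if the arm or the gripper's body presses on something with over 40 N, if the wrist force passes 120 N, or if a joint passes its speed limit or range.

## Robot

A 6-joint arm with a two-finger parallel gripper is mounted at the origin on a cart in front of the work surface, level with it; the furniture and walls round the work are solid. World frame = base frame: x ahead of the robot, y to its left, z up, the work surface at z = 0. Lengths are in m, angles in degrees, forces in N, time in s.
With the tool pointing down it reaches from about 0.4 to 0.825 m from the base axis. Payload 7 kg.
Tool frame: the origin (TCP) lies between the finger pads; the fingertips stand 25 mm ahead of it and the grasp point (between the pads) lies 6 mm ahead of it; z points along the fingers, y is the line along which they close (so a half turn about z gives the same grasp; the last joint's range is limited). The gripper opens to 88 mm and grips with 3 to 60 N. Pads are 19 mm wide; open, the fingers measure 130 mm over their backs; the gripper's body (78 mm by 193 mm) begins 47 mm behind the grasp point.
Start: joints at [-47.492, 20.546, 0.682, 0, -70.136, -16.507], TCP at [0.296, -0.607, 0.252] pointing down, gripper open.
Joint ranges: [-176.03, 176.03], [-82.01, 121.73], [-58.28, 71.71], [-173.87, 95.51], [-174.79, -0.11], [-173.66, 173.66]. Speed limits (degrees/s): [136.94, 136.94, 172.46, 180, 180, 180].

## Interface

Orientations are given as [roll, pitch, yaw] about the fixed x, y, z axes, in that order (R = Rz(yaw) Ry(pitch) Rx(roll)).
In Python, from plant import ctrl, camrig, close_job gives the robot as it stands (ctrl), with the cameras (camrig) and the job as plain functions.
- The arm moves only by the shell command python3 drive.py 'ROWS'. ROWS is a JSON list of rows, 1 to 8 of them, each of 5 numbers: dx, dy, dz in m, then a turn about the tool's z in degrees, then the finger opening in m; each row is the pose to reach, as a shift and turn from the pose commanded when the command began, along the tool's axes at that moment; what a row does not reach only later rows make up. A row lasts 1/8 s, in which the tool goes at most 0.0625 m and 10.7 degrees, less where a joint would pass 70% of its speed; a pose out of reach is approached as far as the arm can. The fingers move at their own pace and stop on an object; the grip force is fixed at half the most. Time passes only in rows, so rows that do not move let the fingers close. It prints the time, the measured TCP pose, the force, the opening and the grip force at its end.
- ctrl.get_obs(): the state, without advancing time (a new reading comes with each control period).
- camrig.snapshot(name): name is "side" or "top"; returns a dict with "frame" (384x512x3 uint8, red, green, blue), "z_map" (384x512 float32, m along the optical axis (not along the pixel's ray), 0 where there is no reading), "fovy" (degrees; the focal length in pixels is half the picture's height over the tangent of half this angle, whatever the lens; pixels are square), "cx", "cy" (the principal point, pixels), "R" (3x3) and "t" (3): a world point X has camera coordinates R X + t. Camera axes: x right, y down, z forward; pixel columns grow to the right and rows downward; lengths in m; the calibration is good to about 2 mm. A picture is of the moment at which its call begins.
- close_job(): hands the job in; it is judged then, once.
The state is a dict: "clock": time; "joint_pos": joint angles; "qvel": joint speeds; "tau": joint torques, N m; "tool_pos": TCP position; "orientation": TCP orientation; "force": force on the tool from outside, world axes, zero at the start; "moment": the same for the moment, N m; "opening": finger opening in m; "gripper_force": force on a finger pad.
Only numpy, scipy, OpenCV 4.12 (cv2) and the standard library are available. Lean on these libraries where they do the work, as an engineer would, in place of code of your own. Each camera call takes 0.05 s, during which the arm holds its last target. There are 200 camera calls.

## Working session

There is one attempt and no reset: what is moved stays moved. The work goes in short steps, Python scripts to look and compute and a shell command to move; the robot and the scene stay as the last step left them, time stands still between calls to the robot, and variables do not carry over. Pictures are saved under pics/ and viewed, at most 14 in all, crops included, and the job is handed in when it is done.

```bash
ls; mkdir -p pics; cat > h.py <<'E'
import numpy as np, cv2
from plant import ctrl, camrig, close_job
def snap(n,save=None):
    s=camrig.snapshot(n); s['f']=s['frame'].shape[0]/2/np.tan(np.radians(s['fovy'])/2)
    if save: cv2.imwrite('pics/'+save+'.png',s['frame'][:,:,::-1])
    return s
def cloud(s):
    z=s['z_map'];v,u=np.indices(z.shape)
    P=np.stack([(u-s['cx'])/s['f']*z,(v-s['cy'])/s['f']*z,z],-1)
    W=(P-s['t'])@s['R']; W[z==0]=np.nan
    return W
def proj(s,X):
    c=np.asarray(X)@s['R'].T+s['t']; return c[...,:2]/c[...,2:]*s['f']+[s['cx'],s['cy']]
def ray(s,u,v,h):
    d=s['R'].T@np.array([(u-s['cx'])/s['f'],(v-s['cy'])/s['f'],1]); o=-s['R'].T@s['t']
    return o+d*(h-o[2])/d[2]
E
python3 - <<'E'
from h import *
for n in('top','side'):
    s=snap(n,n+'0'); print(n,s['fovy'],s['cx'],s['cy'],-s['R'].T@s['t'],s['R'][2])
print(ctrl.get_obs())
E
```

```text
drive.py
pics
plant.py
top 51.91819487619241 257.9741533677154 188.66075836882476 [0.48969026 0.03491864 1.01741757] [ 0.03820572  0.03725524 -0.99857517]
side 49.50953867310618 263.5152055675837 192.93557468424513 [0.54935086 0.92242249 0.83145715] [-0.02896461 -0.74118118 -0.67067988]
{'clock': 0.1, 'joint_pos': array([-4.74924587e+01,  2.05879087e+01,  6.39833238e-01, -1.87361869e-02,
       -7.01359076e+01, -1.65065304e+01]), 'qvel': array([-0.00631097, -0.09983228,  0.14199909,  0.08665525, -0.004976  ,
        0.01314121]), 'tau': array([ 3.30653693e-04, -5.84162736e+01,  2.93750149e+01,  7.01539278e+00,
        1.01778569e-02, -7.90610056e-05]), 'tool_pos': array([ 0.2957186 , -0.60633339,  0.25071284]), 'orientation': array([ 1.79914473e+02, -6.97570452e-03, -1.54005363e+02]), 'force': array([-0.45999473, -0.22125287, -0.12734501]), 'moment': array([-0.03324434,  0.01196356,  0.02575976]), 'gripper_force': 0.0, 'opening': 0.08751833478260818}
```

View pics/top0.png

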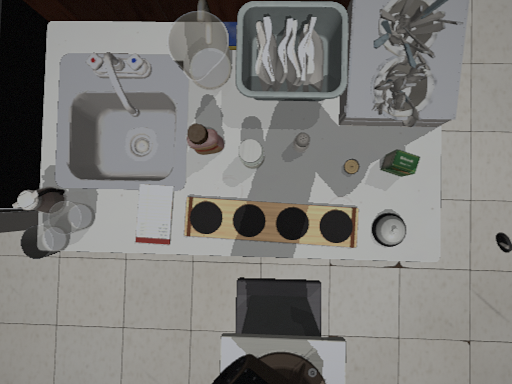

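View pics/side0.png

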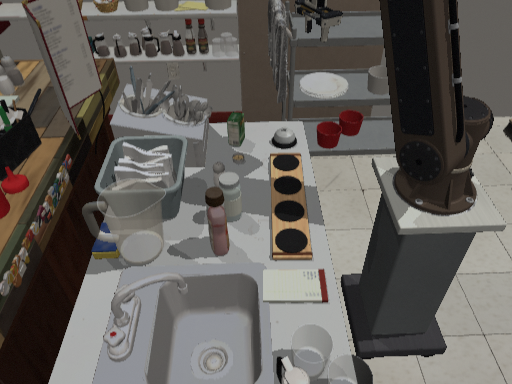

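The pictures show the bell at top px (391,229), at the right end by mat_4. The bottle is at (203,138), the jar (251,153), the shaker (302,140), the candle (351,167), the tea box (400,162), and the mats run from (206,217) to (336,226). So the bottle goes to mat_4, the jar to mat_3, the shaker to mat_2 and the candle to mat_1.

```bash
python3 - <<'E'
from h import *
s=snap('top');W=cloud(s);f=s['frame'].astype(int)
# mats: dark, in board strip
m=((f.max(2)<45)&(np.abs(W[...,2]-.016)<.012)).astype(np.uint8)
n,l,st,c=cv2.connectedComponentsWithStats(m)
for i in range(1,n):
    if st[i,4]>300: print('mat',c[i],st[i,4],ray(s,*c[i],.016)[:2].round(4))
for nm,(u0,v0,u1,v1),lo,hi in [('bottle',(180,115,230,160),.03,.175),('cap',(180,115,230,160),.178,.3),('jar',(235,130,270,172),.12,.15),('salt',(290,125,315,155),.08,.1),('tea',(340,155,362,178),.009,.03),('box',(378,145,425,180),.09,.12),('bell',(370,210,410,250),.02,.1),('bin',(236,0,350,100),.02,.4),('rack',(342,0,470,130),.02,.6),('jug',(165,5,235,90),.02,.4),('tap',(90,50,150,120),.02,.4)]:
    w=W[v0:v1,u0:u1].reshape(-1,3); w=w[(w[:,2]>lo)&(w[:,2]<hi)]
    r=cv2.minAreaRect((w[:,:2]*1000).astype(np.float32)) if len(w) else None
    print(nm,len(w),'med',np.median(w,0).round(4),'min',w.min(0).round(3),'max',w.max(0).round(3),np.round(r[0],0),np.round(r[1],0),round(r[2]))
s=snap('side');W=cloud(s)
for nm,(u0,v0,u1,v1),lo,hi in [('bottle',(200,185,232,260),.02,.17),('cap',(200,185,232,260),.176,.3),('jar',(217,170,246,222),.01,.15),('salt',(208,158,228,190),.01,.1),('tea',(230,148,248,166),.004,.03),('box',(225,105,248,150),.01,.12)]:
    w=W[v0:v1,u0:u1].reshape(-1,3); w=w[(w[:,2]>lo)&(w[:,2]<hi)]
    print(nm,len(w),'med',np.median(w,0).round(4),'min',w.min(0).round(3),'max',w.max(0).round(3))
E
```

```text
mat [ 16.23366013 102.84068627] 1224 [0.738  0.7125]
mat [205.70988447 217.33376123] 779 [0.4517 0.2036]
mat [248.79182631 220.32694764] 783 [0.4471 0.0935]
mat [292.00125313 223.21428571] 798 [ 0.4427 -0.0159]
mat [335.67123288 226.0871731 ] 803 [ 0.4385 -0.1256]
bottle 545 med [0.6245 0.1832 0.13  ] min [0.613 0.165 0.031] max [0.661 0.237 0.175] [634. 200.] [42. 74.] 21
cap 299 med [0.637  0.2007 0.1884] min [0.618 0.181 0.178] max [0.658 0.221 0.193] [638. 201.] [40. 40.] 82
jar 437 med [0.6093 0.0897 0.1353] min [0.583 0.063 0.123] max [0.635 0.115 0.14 ] [609.  89.] [51. 51.] 46
salt 141 med [ 0.645  -0.0314  0.0861] min [ 0.631 -0.049  0.08 ] max [ 0.661 -0.018  0.092] [646. -32.] [31. 29.] 64
tea 73 med [ 0.5891 -0.1622  0.0109] min [ 0.573 -0.18   0.009] max [ 0.609 -0.143  0.018] [ 591. -162.] [35. 37.] 31
box 463 med [ 0.5967 -0.2681  0.0986] min [ 0.57  -0.302  0.091] max [ 0.624 -0.237  0.104] [ 597. -269.] [58. 42.] 73
bell 676 med [ 0.4347 -0.2539  0.039 ] min [ 0.398 -0.294  0.02 ] max [ 0.47  -0.222  0.06 ] [ 434. -259.] [71. 71.] 61
bin 9710 med [ 0.8555 -0.0057  0.
[... 265 characters left out ...]
] max [0.952 0.272 0.196] [857. 189.] [134. 198.] 49
tap 1566 med [0.8186 0.4073 0.0719] min [0.697 0.36  0.02 ] max [0.858 0.51  0.146] [804. 405.] [192. 120.] 46
bottle 1170 med [0.6272 0.2269 0.1004] min [ 0.601 -0.014  0.02 ] max [0.662 0.242 0.17 ]
cap 230 med [0.6363 0.2082 0.1881] min [0.617 0.18  0.176] max [0.657 0.223 0.192]
jar 1009 med [0.6079 0.1123 0.1062] min [ 0.578 -0.034  0.01 ] max [0.651 0.237 0.15 ]
salt 200 med [ 0.6486 -0.0211  0.0693] min [ 0.628 -0.047  0.012] max [ 0.663 -0.01   0.091]
tea 100 med [ 0.5894 -0.165   0.0104] min [ 0.573 -0.216  0.004] max [ 0.617 -0.135  0.019]
box 499 med [ 0.5955 -0.2477  0.0678] min [ 0.567 -0.298  0.01 ] max [ 0.624 -0.233  0.103]
```

```bash
python3 - <<'E'
import cv2
a=cv2.imread('pics/top0.png')[110:250,180:430]; cv2.imwrite('pics/topc.png',cv2.resize(a,None,fx=3.2,fy=3.2,interpolation=cv2.INTER_CUBIC))
E
```

```text
(no output)
```

View pics/topc.png

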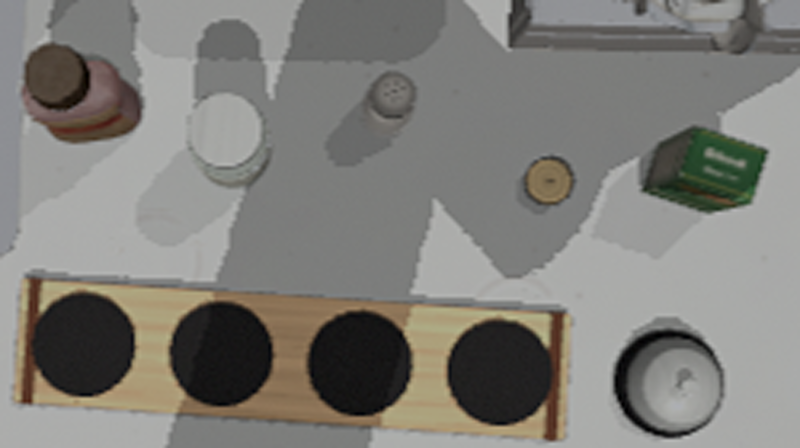

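The crop agrees with the numbers: clear mats, the box right of the candle, and the rack and bin edges close behind. Next I check the bottle's yaw and the gripper-body clearance at the candle and shaker.

```bash
cat >> h.py <<'E'
def row(x,y,z,yaw=None):
    o=ctrl.get_obs(); r=np.radians(o['orientation'][2]); a=o['tool_pos']; d=np.array([x,y,z])-a
    X=np.array([np.cos(r),np.sin(r)]);Y=np.array([np.sin(r),-np.cos(r)])
    t=0 if yaw is None else -((yaw-o['orientation'][2]+180)%360-180)
    return np.round([d[:2]@X,d[:2]@Y,-d[2],t],4)
E
python3 - <<'E'
from h import *
s1=snap('top');s2=snap('side');W1=cloud(s1);W2=cloud(s2)
w=np.r_[W1[115:160,180:230].reshape(-1,3),W2[185:260,200:232].reshape(-1,3)]
w=w[(w[:,2]>.03)&(w[:,2]<.165)&(abs(w[:,0]-.637)<.06)&(abs(w[:,1]-.2)<.06)]
d=w[:,:2]-[.637,.201]
for lo,hi in((.03,.08),(.08,.12),(.12,.165)):
    k=(w[:,2]>lo)&(w[:,2]<hi); p=w[k,:2]; r=cv2.minAreaRect((p*1000).astype(np.float32)); print(lo,k.sum(),r)
p=w[::40]; print((p*1000).round().astype(int).tolist())
# rack front edge and bin edge
for nm,W,y0,y1,x0 in(('rack',W1,-.24,-.11,.63),('bin',W1,-.13,.13,.70)):
    k=(W[...,1]>y0)&(W[...,1]<y1)&(W[...,0]>x0)&(W[...,2]>.03)&(W[...,0]<.8)
    if nm=='bin': k&=W[...,1]>-.08
    q=W[k]; q=q[(q[:,0]>x0)]
    for y in np.arange(y0,y1,.03):
        e=q[(abs(q[:,1]-y)<.01)]; 
        if len(e): print(nm,round(y,3),np.percentile(e[:,0],[0,2,5]).round(3),e[np.argmin(e[:,0]),2].round(3))
def rect(c,a,b,th):
    g=np.stack(np.meshgrid(np.linspace(-a/2,a/2,40),np.linspace(-b/2,b/2,40)),-1).reshape(-1,2);t=np.radians(th)
    return g@np.array([[np.cos(t),np.sin(t)],[-np.sin(t),np.cos(t)]])+c
box=rect([.597,-.269],.059,.046,73)
for th in range(40,96,5):
    o=[]
    for off in(0,-.015,.015):
        e=np.array([np.cos(np.radians(th)),np.sin(np.radians(th))])
        b=rect(np.array([.5905,-.162])+off*e,.193,.078,th)
        D=np.min(np.linalg.norm(b[:,None]-box[None],axis=2)); o+=[off,round(D,3),round(b[b[:,1]<-.11][:,0].max(),3)]
    print(th,o)
E
```

```text
0.03 452 ((637.2381591796875, 203.17062377929688), (46.04385757446289, 78.03890228271484), 11.07880687713623)
0.08 257 ((636.0932006835938, 202.407958984375), (45.250030517578125, 74.59523010253906), 9.387861251831055)
0.12 632 ((637.2464599609375, 202.68426513671875), (45.22978973388672, 73.77842712402344), 10.765990257263184)
[[662, 191, 139], [646, 179, 152], [644, 167, 127], [633, 181, 149], [629, 177, 146], [623, 189, 157], [629, 170, 102], [634, 167, 57], [616, 222, 137], [616, 208, 126], [619, 188, 91], [618, 232, 53], [617, 192, 51], [617, 208, 157], [622, 216, 155], [618, 212, 145], [656, 215, 139], [653, 222, 140], [651, 225, 136], [651, 227, 131], [646, 234, 131], [642, 236, 127], [637, 237, 121], [633, 239, 115], [627, 236, 105], [619, 227, 88], [615, 219, 72], [660, 207, 51], [655, 222, 59], [650, 230, 60], [645, 235, 58], [638, 239, 55], [629, 236, 44], [644, 237, 34]]
rack -0.24 [0.692 0.694 0.697] 0.108
rack -0.21 [0.689 0.696 0.697] 0.178
rack -0.18 [0.695 0.697 0.698] 0.108
rack -0.15 [0.695 0.697 0.698] 0.109
rack -0.12 [0.695 0.7   0.704] 0.106
bin -0.07 [0.733 0.
[... 1099 characters left out ...]
at64(0.65), 0.015, np.float64(0.0), np.float64(0.65)]
75 [0, np.float64(0.0), np.float64(0.644), -0.015, np.float64(0.0), np.float64(0.644), 0.015, np.float64(0.0), np.float64(0.644)]
80 [0, np.float64(0.0), np.float64(0.639), -0.015, np.float64(0.0), np.float64(0.639), 0.015, np.float64(0.0), np.float64(0.639)]
85 [0, np.float64(0.0), np.float64(0.634), -0.015, np.float64(0.0), np.float64(0.634), 0.015, np.float64(0.0), np.float64(0.634)]
90 [0, np.float64(0.0), np.float64(0.63), -0.015, np.float64(0.0), np.float64(0.63), 0.015, np.float64(0.0), np.float64(0.63)]
95 [0, np.float64(0.0), np.float64(0.638), -0.015, np.float64(0.0), np.float64(0.639), 0.015, np.float64(0.0), np.float64(0.636)]
```

```bash
python3 -c "
from h import *
print(row(.609,.089,.25,-90))"
```

```text
[-5.86400e-01  4.87900e-01  1.20000e-03 -6.40006e+01]
```

```bash
R='-0.5864,0.4879,0,-64,0.088'; python3 drive.py '[[-0.5864,0.4879,0,-64,0.088],[-0.5864,0.4879,0,-64,0.088],[-0.5864,0.4879,0,-64,0.088],[-0.5864,0.4879,0,-64,0.088],[-0.5864,0.4879,0,-64,0.088],[-0.5864,0.4879,0,-64,0.088],[-0.5864,0.4879,0,-64,0.088],[-0.5864,0.4879,0,-64,0.088]]'
python3 -c "
from h import *
print(row(.609,.089,.25,-90))"
```

```text
clock: 1.3
tool_pos: [0.5017, -0.1487, 0.252]
orientation: [-179.9, -0.0, -90.0]
force: [2.1, 0.4, -0.3]
opening: 0.0877
gripper_force: 0.0
[-0.2377 -0.1074  0.002   0.0188]
```

```bash
python3 drive.py '[[-0.238,-0.107,0,0,0.088],[-0.238,-0.107,0,0,0.088],[-0.238,-0.107,0,0,0.088],[-0.238,-0.107,0,0,0.088],[-0.238,-0.107,0,0,0.088],[-0.238,-0.107,0,0,0.088]]'
python3 -c "
from h import *
print(row(.609,.089,.111,-90))"
```

```text
clock: 2.05
tool_pos: [0.608, 0.0878, 0.251]
orientation: [179.9, -0.0, -89.9]
force: [-0.1, 0.5, -0.8]
opening: 0.0873
gripper_force: 0.0
[-0.0012 -0.001   0.14    0.0724]
```

```bash
python3 drive.py '[[-0.001,-0.001,0.05,0,0.088],[-0.001,-0.001,0.10,0,0.088],[-0.001,-0.001,0.13,0,0.088],[-0.001,-0.001,0.14,0,0.088],[-0.001,-0.001,0.14,0,0.088]]'
python3 drive.py '[[0,0,0,0,0.04],[0,0,0,0,0.04],[0,0,0,0,0.04],[0,0,0,0,0.04],[0,0,0,0,0.04],[0,0,0,0,0.04]]'
```

```text
clock: 2.68
tool_pos: [0.6092, 0.0873, 0.1121]
orientation: [-180.0, -0.0, -90.0]
force: [0.5, 0.1, 0.2]
opening: 0.0873
gripper_force: 0.0
clock: 3.42
tool_pos: [0.6093, 0.0884, 0.1122]
orientation: [-180.0, 0.0, -90.0]
force: [-1.6, 0.9, 6.0]
opening: 0.059
gripper_force: 30.0
```

```bash
python3 drive.py '[[0,0,-0.05,0,0.04],[0.03,0.04,-0.06,0,0.04],[0.06,0.08,-0.06,0,0.04],[0.09,0.13,-0.06,0,0.04],[0.105,0.166,-0.06,0,0.04],[0.105,0.166,-0.06,0,0.04],[0.105,0.166,-0.06,0,0.04]]'
python3 -c "
from h import *
print(row(.4427,-.0159,.129,-90));snap('side','jar1')"
```

```text
clock: 4.3
tool_pos: [0.4435, -0.0165, 0.1717]
orientation: [-180.0, 0.0, -90.0]
force: [0.4, -0.6, -3.9]
opening: 0.059
gripper_force: 30.0
[-0.0006  0.0008  0.0427  0.0036]
```

View pics/jar1.png

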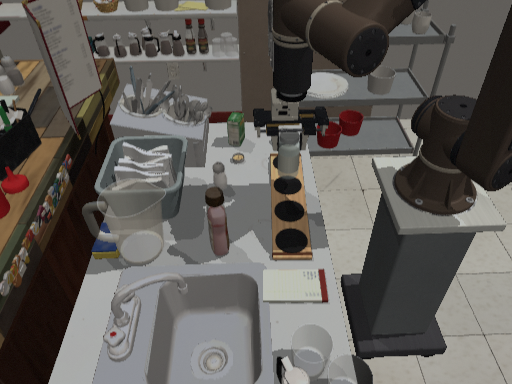

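The jar hangs upright in the fingers at px (288,155) over mat_3, and the body's long side lies along x. I lower it and let go.

```bash
python3 drive.py '[[0,0.001,0.025,0,0.04],[0,0.001,0.037,0,0.04],[0,0.001,0.041,0,0.04],[0,0.001,0.043,0,0.04],[0,0.001,0.044,0,0.04]]'
python3 drive.py '[[0,0,0,0,0.088],[0,0,0,0,0.088],[0,0,0,0,0.088],[0,0,-0.03,0,0.088],[0,0,-0.08,0,0.088],[0,0,-0.13,0,0.088],[0,0,-0.14,0,0.088]]'
python3 -c "
from h import *
print(row(.637,.202,.27,-79))"
```

```text
clock: 4.97
tool_pos: [0.4426, -0.0166, 0.1281]
orientation: [-180.0, 0.0, -90.0]
force: [-3.8, 1.4, 6.9]
opening: 0.059
gripper_force: 30.0
clock: 5.85
tool_pos: [0.4437, -0.0164, 0.2712]
orientation: [-179.6, 0.1, -90.0]
force: [0.4, -0.1, -0.8]
opening: 0.0876
gripper_force: 0.0
[-2.18400e-01 -1.93300e-01  1.20000e-03 -1.09785e+01]
```

```bash
python3 drive.py '[[-0.218,-0.193,0,-11,0.088],[-0.218,-0.193,0,-11,0.088],[-0.218,-0.193,0,-11,0.088],[-0.218,-0.193,0,-11,0.088],[-0.218,-0.193,0,-11,0.088],[-0.218,-0.193,0,-11,0.088],[-0.218,-0.193,0,-11,0.088]]'
python3 -c "
from h import *
print(row(.637,.202,.161,-79))"
```

```text
clock: 6.72
tool_pos: [0.6347, 0.201, 0.2664]
orientation: [179.9, -0.0, -79.0]
force: [-0.6, -0.7, 0.9]
opening: 0.0874
gripper_force: 0.0
[-0.0005 -0.0025  0.1054  0.0067]
```

```bash
python3 drive.py '[[0,-0.001,0.04,0,0.088],[0,-0.001,0.08,0,0.088],[0,-0.001,0.098,0,0.088],[0,-0.001,0.104,0,0.088],[0,-0.001,0.104,0,0.088]]'
python3 drive.py '[[0,0,0,0,0.03],[0,0,0,0,0.03],[0,0,0,0,0.03],[0,0,0,0,0.03],[0,0,0,0,0.03],[0,0,0,0,0.03]]'
```

```text
clock: 7.35
tool_pos: [0.6366, 0.2015, 0.1647]
orientation: [-179.9, 0.0, -79.0]
force: [-0.2, -0.7, -0.3]
opening: 0.0878
gripper_force: 0.0
clock: 8.1
tool_pos: [0.6363, 0.2015, 0.1636]
orientation: [-180.0, 0.0, -79.0]
force: [0.8, 0.9, -0.0]
opening: 0.0422
gripper_force: 30.0
```

```bash
python3 drive.py '[[0,0,-0.04,0,0.03],[0,0,-0.065,0,0.03],[0.043,0.041,-0.065,0,0.03],[0.087,0.082,-0.065,0,0.03],[0.13,0.123,-0.065,0,0.03],[0.13,0.123,-0.065,0,0.03]]'
python3 -c "
from h import *
print(row(.54,-.1256,.23,-90));print(row(.4385,-.1256,.23,-90))"
```

```text
clock: 8.85
tool_pos: [0.5368, 0.0472, 0.2281]
orientation: [179.8, 0.0, -79.2]
force: [0.7, 2.0, -4.2]
opening: 0.0422
gripper_force: 30.0
[ 1.70300e-01  2.93000e-02 -1.90000e-03  1.08271e+01]
[ 1.51300e-01  1.29000e-01 -1.90000e-03  1.08271e+01]
```

```bash
python3 drive.py '[[0.057,0.01,0,3,0.03],[0.114,0.02,0,7,0.03],[0.17,0.03,0,11,0.03],[0.17,0.03,0,11,0.03],[0.16,0.08,0,11,0.03],[0.151,0.129,0,11,0.03],[0.151,0.129,0,11,0.03],[0.151,0.129,0,11,0.03]]'
python3 -c "
from h import *
print(row(.4385,-.1256,.181,-90));s=snap('side','bot1');snap('top','bot1t')"
```

```text
clock: 9.85
tool_pos: [0.4427, -0.122, 0.2288]
orientation: [-179.9, 0.0, -90.0]
force: [0.1, 0.1, -4.1]
opening: 0.042
gripper_force: 30.0
[0.0036 0.0042 0.0478 0.0447]
```

View pics/bot1.png

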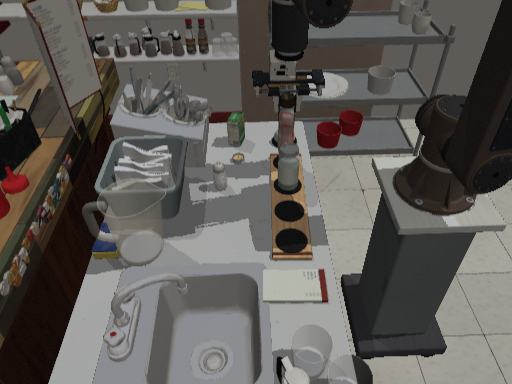

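The jar stands on mat_3 at px (288,170), and the bottle hangs upright behind it at (287,130). I lower the bottle.

```bash
python3 drive.py '[[0.002,0.003,0.02,0,0.03],[0.003,0.004,0.036,0,0.03],[0.003,0.004,0.044,0,0.03],[0.003,0.004,0.044,0,0.03],[0.003,0.004,0.044,0,0.03]]'
python3 -c "
from h import *
print(row(.4385,-.1256,.1796,-90))"
```

```text
clock: 10.58
tool_pos: [0.439, -0.1254, 0.185]
orientation: [-180.0, -0.0, -90.0]
force: [0.4, 0.0, -3.3]
opening: 0.0419
gripper_force: 30.0
[0.0002 0.0005 0.0054 0.0153]
```

```bash
python3 drive.py '[[0,0.0005,0.003,0,0.03],[0,0.0005,0.005,0,0.03],[0,0.0005,0.006,0,0.03],[0,0.0005,0.006,0,0.03]]'
python3 drive.py '[[0,0,0,0,0.088],[0,0,0,0,0.088],[0,0,0,0,0.088],[0,0,-0.03,0,0.088],[0,0,-0.06,0,0.088],[0,0,-0.1,0,0.088],[0,0,-0.12,0,0.088]]'
python3 -c "
from h import *
print(row(.646,-.0315,.30,-20))"
```

```text
clock: 11.08
tool_pos: [0.439, -0.1263, 0.1809]
orientation: [-179.8, -0.1, -89.9]
force: [-3.2, -1.4, 13.7]
opening: 0.0421
gripper_force: 30.0
clock: 11.95
tool_pos: [0.4385, -0.1255, 0.3007]
orientation: [-179.9, -0.0, -90.0]
force: [1.0, 0.1, -1.3]
opening: 0.0872
gripper_force: 0.0
[-9.4000e-02 -2.0750e-01  7.0000e-04 -6.9985e+01]
```

```bash
python3 drive.py '[[-0.094,-0.2075,0,-75,0.088],[-0.094,-0.2075,0,-75,0.088],[-0.094,-0.2075,0,-75,0.088],[-0.094,-0.2075,0,-75,0.088],[-0.094,-0.2075,0,-75,0.088],[-0.094,-0.2075,0,-75,0.088],[-0.094,-0.2075,0,-75,0.088],[-0.094,-0.2075,0,-75,0.088]]'
python3 drive.py '[[0,0,0.06,0,0.088],[0,0,0.12,0,0.088],[0,0,0.155,0,0.088],[0,0,0.155,0,0.088],[0,0,0.155,0,0.088]]'
python3 - <<'E'
from h import *
s=snap('side');W=cloud(s)
w=W[158:192,205:232].reshape(-1,3);w=w[(abs(w[:,0]-.646)<.04)&(abs(w[:,1]+.032)<.04)]
for a,b in((.01,.035),(.035,.06),(.06,.075),(.075,.1)):
    k=w[(w[:,2]>a)&(w[:,2]<b)]; print(a,len(k),k.min(0).round(3),k.max(0).round(3))
print(row(.646,-.0315,.061,-15))
E
```

```text
clock: 12.95
tool_pos: [0.6454, -0.0314, 0.2981]
orientation: [180.0, 0.0, -15.1]
force: [-0.9, 0.4, 0.1]
opening: 0.0877
gripper_force: 0.0
clock: 13.58
tool_pos: [0.6465, -0.0314, 0.1453]
orientation: [-180.0, -0.1, -15.1]
force: [-0.0, 0.8, -0.8]
opening: 0.0873
gripper_force: 0.0
0.01 87 [ 0.621 -0.032  0.011] [ 0.662 -0.011  0.035]
0.035 99 [ 0.623 -0.036  0.036] [ 0.661 -0.009  0.06 ]
0.06 48 [ 0.627 -0.033  0.06 ] [ 0.66  -0.012  0.075]
0.075 80 [ 0.629 -0.045  0.076] [ 0.658 -0.013  0.09 ]
[-0.0007  0.0004  0.0848 -0.0622]
```

```bash
python3 drive.py '[[-0.003,0.001,0.04,0,0.088],[-0.003,0.001,0.07,0,0.088],[-0.003,0.001,0.083,0,0.088],[-0.003,0.001,0.084,0,0.088],[-0.003,0.001,0.084,0,0.088]]'
python3 drive.py '[[0,0,0,0,0.03],[0,0,0,0,0.03],[0,0,0,0,0.03],[0,0,0,0,0.03],[0,0,0,0,0.03],[0,0,0,0,0.03],[0,0,0,0,0.03]]'
python3 -c "
from h import *
print(row(.4471,.0935,.16,-90))"
```

```text
clock: 14.25
tool_pos: [0.6434, -0.0315, 0.0612]
orientation: [-179.9, -0.1, -15.0]
force: [-0.3, -0.2, -0.1]
opening: 0.0873
gripper_force: 0.0
clock: 15.12
tool_pos: [0.6421, -0.0317, 0.0595]
orientation: [180.0, 0.0, -15.0]
force: [0.4, 0.0, -0.3]
opening: 0.0386
gripper_force: 29.7
[-2.20800e-01 -7.05000e-02 -1.00500e-01  7.49964e+01]
```

Opening is 38.6 mm instead of 44, so I lift a little and look.

```bash
python3 drive.py '[[0,0,-0.03,0,0.03],[0,0,-0.06,0,0.03],[0,0,-0.1,0,0.03],[0,0,-0.13,0,0.03],[0,0,-0.13,0,0.03]]'
python3 - <<'E'
from h import *
a=snap('side')['frame'];b=snap('top')['frame']
A=cv2.resize(a[90:240,160:340],None,fx=3,fy=3,interpolation=cv2.INTER_CUBIC)
cv2.imwrite('pics/sh1.png',A[:,:,::-1])
E
```

```text
clock: 15.75
tool_pos: [0.6436, -0.0315, 0.1925]
orientation: [-179.9, -0.3, -15.0]
force: [-0.3, 0.3, -1.1]
opening: 0.0393
gripper_force: 29.6
```

View pics/sh1.png

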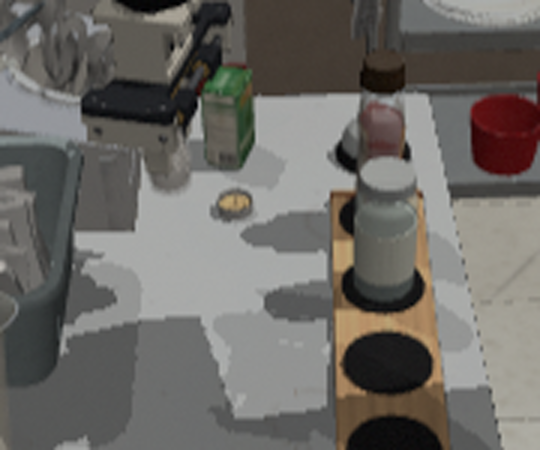

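The shaker hangs in the fingers at crop (170,165), near the centre of the grip. I bring it to mat_2, then measure its position and tilt while it is held.

```bash
python3 -c "
from h import *
print(row(.4471,.0935,.19,-90))"
```

```text
[-2.20500e-01 -7.04000e-02 -8.00000e-04  7.49845e+01]
```

```bash
python3 drive.py '[[-0.2205,-0.0704,0,75,0.03],[-0.2205,-0.0704,0,75,0.03],[-0.2205,-0.0704,0,75,0.03],[-0.2205,-0.0704,0,75,0.03],[-0.2205,-0.0704,0,75,0.03],[-0.2205,-0.0704,0,75,0.03],[-0.2205,-0.0704,0,75,0.03],[-0.2205,-0.0704,0,75,0.03]]'
python3 - <<'E'
from h import *
s=snap('side');W=cloud(s);p=ctrl.get_obs()['tool_pos'];print(row(.4471,.0935,.19,-90))
w=W.reshape(-1,3);w=w[(abs(w[:,0]-p[0])<.026)&(abs(w[:,1]-p[1])<.026)&(w[:,2]<.21)&(w[:,2]>.10)]
for z in np.arange(.12,.21,.01):
    k=w[abs(w[:,2]-z)<.005]
    if len(k): print(round(z,3),len(k),k.min(0)[:2].round(3),k.max(0)[:2].round(3))
u=proj(s,p).astype(int);cv2.imwrite('pics/sh2.png',cv2.resize(s['frame'][u[1]-60:u[1]+60,u[0]-70:u[0]+70,::-1],None,fx=4,fy=4,interpolation=cv2.INTER_CUBIC))
E
```

```text
clock: 16.85
tool_pos: [0.4468, 0.0931, 0.1885]
orientation: [179.9, -0.1, -90.0]
force: [1.2, 0.7, -0.9]
opening: 0.0388
gripper_force: 29.6
[-0.0004 -0.0002 -0.0013  0.0236]
0.13 14 [0.43  0.099] [0.464 0.111]
0.14 41 [0.428 0.098] [0.464 0.114]
0.15 45 [0.425 0.093] [0.467 0.115]
0.16 58 [0.424 0.096] [0.467 0.116]
0.17 70 [0.422 0.094] [0.473 0.115]
0.18 75 [0.423 0.085] [0.471 0.11 ]
0.19 72 [0.423 0.084] [0.471 0.109]
0.2 59 [0.421 0.089] [0.471 0.107]
```

View pics/sh2.png

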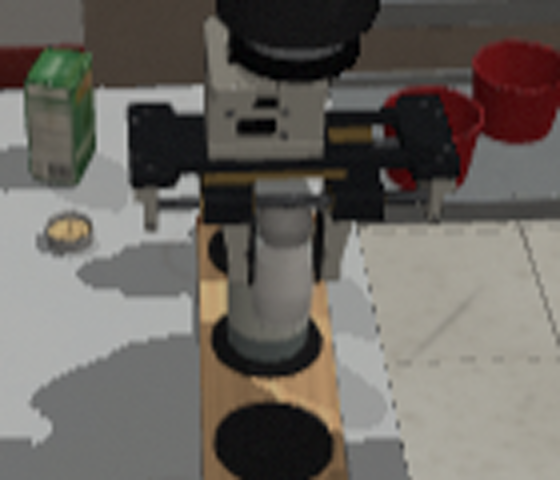

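The shaker is upright and centred at crop (275,290) over mat_2. I lower it by 0.112.

```bash
python3 drive.py '[[0,0,0.05,0,0.03],[0,0,0.085,0,0.03],[0,0,0.104,0,0.03],[0,0,0.108,0,0.03],[0,0,0.108,0,0.03],[0,0,0.111,0,0.03],[0,0,0.112,0,0.03],[0,0,0.112,0,0.03]]'
```

```text
clock: 17.9
tool_pos: [0.4475, 0.0935, 0.0779]
orientation: [-180.0, 0.0, -90.0]
force: [0.1, -0.1, -1.1]
opening: 0.0389
gripper_force: 29.6
```

```bash
python3 drive.py '[[0,0,0.001,0,0.03],[0,0,0.002,0,0.03],[0,0,0.003,0,0.03],[0,0,0.003,0,0.03]]'
python3 drive.py '[[0,0,0,0,0.05],[0,0,0,0,0.06],[0,0,0,0,0.088],[0,0,0,0,0.088],[0,0,-0.04,0,0.088],[0,0,-0.09,0,0.088],[0,0,-0.15,0,0.088],[0,0,-0.17,0,0.088]]'
python3 - <<'E'
from h import *
s=snap('side');W=cloud(s);w=W.reshape(-1,3);w=w[(abs(w[:,0]-.447)<.035)&(abs(w[:,1]-.0935)<.035)&(w[:,2]<.13)&(w[:,2]>.022)]
for z in np.arange(.03,.12,.015):
    k=w[abs(w[:,2]-z)<.007]
    if len(k): print(round(z,3),len(k),k.min(0)[:2].round(3),k.max(0)[:2].round(3))
t=snap('top');W=cloud(t).reshape(-1,3);w=W[(abs(W[:,0]-.59)<.03)&(abs(W[:,1]+.162)<.03)&(W[:,2]>.008)&(W[:,2]<.03)];print('candle',(w.min(0)+w.max(0))[:2]/2)
print(row(.577,-.162,.25,-90))
E
```

```text
clock: 18.4
tool_pos: [0.4475, 0.0934, 0.0753]
orientation: [-180.0, -0.0, -90.0]
force: [-3.5, 1.2, 10.4]
opening: 0.0386
gripper_force: 30.5
clock: 19.4
tool_pos: [0.4488, 0.094, 0.2484]
orientation: [-179.7, 0.2, -90.0]
force: [0.0, 0.0, -1.3]
opening: 0.0876
gripper_force: 0.0
0.03 52 [0.427 0.095] [0.466 0.114]
0.045 59 [0.425 0.095] [0.467 0.116]
0.06 67 [0.429 0.089] [0.466 0.114]
0.075 62 [0.429 0.091] [0.464 0.112]
0.09 59 [0.43  0.082] [0.462 0.109]
0.105 63 [0.433 0.08 ] [0.459 0.105]
candle [ 0.5914693  -0.16205532]
[ 0.256  -0.1284 -0.0027  0.0141]
```

```bash
python3 drive.py '[[0.256,-0.128,0,0,0.088],[0.256,-0.128,0,0,0.088],[0.256,-0.128,0,0,0.088],[0.256,-0.128,0,0,0.088],[0.256,-0.128,0,0,0.088],[0.256,-0.128,0,0,0.088],[0.256,-0.128,0,0,0.088]]'
python3 drive.py '[[0,0,0.05,0,0.088],[0,0,0.1,0,0.088],[0,0,0.14,0,0.088],[0,0,0.14,0,0.088],[0,0,0.14,0,0.088]]'
python3 -c "
from h import *
print(row(.578,-.162,.029,-90))"
```

```text
clock: 20.38
tool_pos: [0.5747, -0.1625, 0.2431]
orientation: [179.9, 0.0, -90.0]
force: [-0.4, -0.4, -0.1]
opening: 0.0875
gripper_force: 0.0
clock: 21.0
tool_pos: [0.5764, -0.162, 0.1062]
orientation: [-179.9, -0.0, -89.9]
force: [1.2, -0.7, 0.6]
opening: 0.0875
gripper_force: 0.0
[ 0.     -0.0016  0.0772  0.0915]
```

```bash
python3 drive.py '[[0,-0.003,0.04,0,0.088],[0,-0.003,0.06,0,0.088],[0,-0.003,0.07,0,0.088],[0,-0.003,0.072,0,0.088],[0,-0.003,0.072,0,0.088]]'
python3 - <<'E'
from h import *
print(row(.578,-.162,.028,-90));s=snap('side');u=[238,157];cv2.imwrite('pics/tl.png',cv2.resize(s['frame'][90:200,180:330,::-1],None,fx=4,fy=4,interpolation=cv2.INTER_CUBIC))
E
```

```text
clock: 21.62
tool_pos: [0.5793, -0.1626, 0.0338]
orientation: [-179.9, -0.0, -90.0]
force: [-0.1, -0.3, 0.5]
opening: 0.0874
gripper_force: 0.0
[-0.0006  0.0013  0.0058  0.0186]
```

View pics/tl.png

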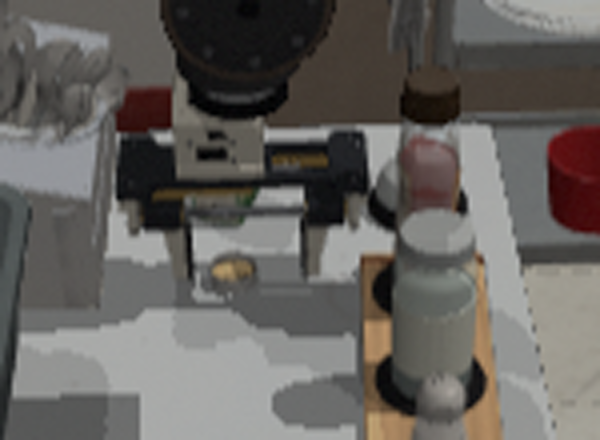

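The candle, at crop (230,272), lies between the fingers at (180,275) and (313,275), and the bottle and jar stand upright. I go down 5 mm and close.

```bash
python3 drive.py '[[0,0,0.004,0,0.088],[0,0,0.006,0,0.088],[0,0,0.006,0,0.088]]'
python3 drive.py '[[0,0,0,0,0.07],[0,0,0,0,0.055],[0,0,0,0,0.045],[0,0,0,0,0.036],[0,0,0,0,0.03],[0,0,0,0,0.03],[0,0,0,0,0.03],[0,0,0,0,0.03]]'
```

```text
clock: 22.05
tool_pos: [0.5783, -0.1626, 0.0264]
orientation: [180.0, -0.0, -90.0]
force: [-0.1, -0.4, 0.6]
opening: 0.0879
gripper_force: 0.0
clock: 23.05
tool_pos: [0.5785, -0.1626, 0.0266]
orientation: [-180.0, -0.0, -90.0]
force: [-0.3, -0.7, 0.8]
opening: 0.0355
gripper_force: 30.0
```

```bash
python3 drive.py '[[0,0,-0.05,0,0.03],[0,0,-0.11,0,0.03],[0,0,-0.17,0,0.03],[0,0,-0.22,0,0.03],[0,0,-0.22,0,0.03],[0,0,-0.22,0,0.03]]'
python3 -c "
from h import *
print(row(.4517,.2036,.247,-90))"
```

```text
clock: 23.8
tool_pos: [0.5779, -0.1624, 0.246]
orientation: [180.0, 0.0, -90.0]
force: [0.0, 0.2, -1.6]
opening: 0.0357
gripper_force: 30.0
[-0.366   0.1263 -0.001  -0.0134]
```

```bash
python3 drive.py '[[-0.366,0.126,0,0,0.03],[-0.366,0.126,0,0,0.03],[-0.366,0.126,0,0,0.03],[-0.366,0.126,0,0,0.03],[-0.366,0.126,0,0,0.03],[-0.366,0.126,0,0,0.03],[-0.366,0.126,0,0,0.03],[-0.366,0.126,0,0,0.03]]'
python3 drive.py '[[0,0,0.05,0,0.03],[0,0,0.1,0,0.03],[0,0,0.15,0,0.03],[0,0,0.15,0,0.03],[0,0,0.15,0,0.03]]'
python3 - <<'E'
from h import *
print(row(.4517,.2036,.0425,-90));s=snap('side');u=proj(s,[.45,.2,.09]).astype(int);cv2.imwrite('pics/tl2.png',cv2.resize(s['frame'][u[1]-60:u[1]+60,u[0]-70:u[0]+70,::-1],None,fx=4,fy=4,interpolation=cv2.INTER_CUBIC))
E
```

```text
clock: 24.8
tool_pos: [0.4517, 0.2036, 0.2452]
orientation: [179.9, -0.1, -89.9]
force: [0.6, 0.5, 0.0]
opening: 0.036
gripper_force: 30.0
clock: 25.42
tool_pos: [0.4535, 0.2031, 0.0978]
orientation: [-180.0, -0.0, -90.0]
force: [-0.2, -0.7, 0.5]
opening: 0.0356
gripper_force: 30.0
[-0.0005  0.0018  0.0553 -0.0405]
```

View pics/tl2.png

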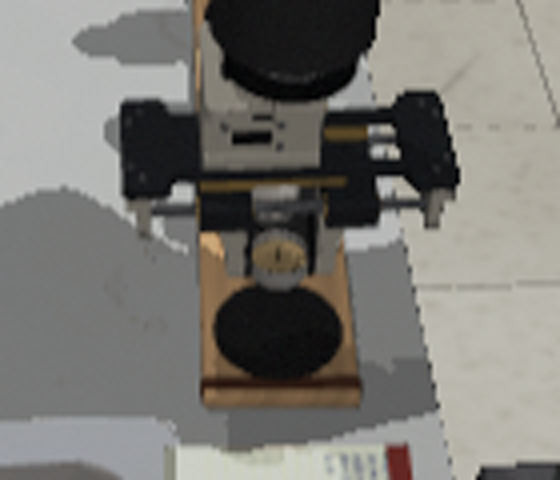

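The candle is held at crop (278,258) over mat_1, but its face looks tilted towards the camera, so I measure it.

```bash
python3 - <<'E'
from h import *
s=snap('side');W=cloud(s);f=s['frame'].astype(int);p=ctrl.get_obs()['tool_pos']
k=(abs(W[...,0]-p[0])<.018)&(abs(W[...,1]-p[1])<.03)&(W[...,2]<.12)&(W[...,2]>.05)
w=W[k];c=f[k]
tan=(c[:,0]-c[:,2]>40); print(k.sum(),tan.sum())
q=w[tan];m=q.mean(0);n=np.linalg.svd(q-m)[2][2];print('wax',m.round(4),n.round(3),w.min(0).round(3),w.max(0).round(3),p)
for z in np.arange(.06,.1,.005):
    e=w[abs(w[:,2]-z)<.003]
    if len(e): print(round(z,3),len(e),e[:,:2].min(0).round(3),e[:,:2].max(0).round(3))
E
```

```text
186 38
wax [0.4519 0.199  0.0801] [-0.011 -0.151  0.988] [0.436 0.181 0.072] [0.472 0.224 0.098] [0.4537508  0.20392423 0.09859512]
0.07 4 [0.439 0.213] [0.457 0.221]
0.075 32 [0.436 0.191] [0.471 0.223]
0.08 126 [0.436 0.181] [0.471 0.224]
0.085 56 [0.437 0.181] [0.472 0.224]
0.09 9 [0.437 0.186] [0.472 0.218]
0.095 2 [0.472 0.212] [0.472 0.213]
0.1 1 [0.472 0.213] [0.472 0.213]
```

```bash
python3 drive.py '[[0,0.002,0.03,0,0.03],[0,0.002,0.048,0,0.03],[0,0.002,0.052,0,0.03],[0,0.002,0.053,0,0.03],[0,0.002,0.054,0,0.03],[0,0.002,0.055,0,0.03],[0,0.002,0.055,0,0.03]]'
```

```text
clock: 26.4
tool_pos: [0.4509, 0.2038, 0.0425]
orientation: [-179.9, 0.0, -90.0]
force: [-1.9, -0.9, 6.9]
opening: 0.0357
gripper_force: 30.0
```

```bash
python3 drive.py '[[0,0,0,0,0.045],[0,0,0,0,0.055],[0,0,0,0,0.07],[0,0,0,0,0.07],[0,0,-0.03,0,0.07],[0,0,-0.09,0,0.07],[0,0,-0.15,0,0.07],[0,0,-0.2,0,0.07]]'
python3 -c "
from h import *
print(row(.53,.33,.25,-90))"
```

```text
clock: 27.4
tool_pos: [0.4505, 0.2034, 0.2441]
orientation: [-179.9, 0.1, -90.0]
force: [0.7, 0.5, 0.4]
opening: 0.0702
gripper_force: 0.0
[-0.1266 -0.0795 -0.0059  0.0044]
```

```bash
python3 drive.py '[[-0.18,-0.08,-0.03,0,0.07],[-0.18,-0.08,-0.03,0,0.07],[-0.18,-0.08,-0.03,0,0.07],[-0.18,-0.08,-0.03,0,0.07],[-0.18,-0.08,-0.03,0,0.07],[-0.18,-0.08,-0.03,0,0.07]]'
python3 - <<'E'
from h import *
s=snap('top','end');W=cloud(s).reshape(-1,3)
M=np.array([[.4517,.2036],[.4471,.0935],[.4427,-.0159],[.4385,-.1256]])
for nm,m,lo,hi in(('candle',M[0],.022,.05),('salt top',M[1],.092,.115),('jar lid',M[2],.14,.16),('cap',M[3],.193,.22)):
    w=W[(np.linalg.norm(W[:,:2]-m,axis=1)<.045)&(W[:,2]>lo)&(W[:,2]<hi)]
    c,r=cv2.minEnclosingCircle((w[:,:2]*1000).astype(np.float32)); print(nm,len(w),np.round(np.array(c)-m*1000,1),round(r,1),'z',np.median(w[:,2]).round(4),w[:,2].min().round(3),w[:,2].max().round(3))
t=snap('side');W=cloud(t).reshape(-1,3)
for nm,m in(('candle',M[0]),('salt',M[1]),('jar',M[2]),('bottle',M[3])):
    w=W[(np.linalg.norm(W[:,:2]-m,axis=1)<.045)&(W[:,2]>.022)&(W[:,2]<.07)]
    print(nm,len(w),((w.min(0)+w.max(0))[0]/2-m[0]).round(4),(w[:,1].max()-m[1]).round(4))
w=cloud(s)[145:180,378:425].reshape(-1,3);w=w[(w[:,2]>.09)&(w[:,2]<.12)];print('box',np.median(w,0).round(4))
a=np.hstack([s['frame'][100:260,170:430],t['frame'][100:260,200:340]])
cv2.imwrite('pics/end2.png',cv2.resize(a[:,:,::-1],(800,320)))
E
```

```text
clock: 28.15
tool_pos: [0.5299, 0.3822, 0.2714]
orientation: [180.0, -0.0, -90.0]
force: [-0.2, -0.6, 0.0]
opening: 0.0704
gripper_force: 0.0
candle 173 [-4.4  3.4] 23.6 z 0.0251 0.022 0.033
salt top 167 [ 1.3 -2.4] 16.9 z 0.1019 0.092 0.11
jar lid 461 [0.5 1.1] 26.4 z 0.1511 0.142 0.156
cap 328 [ 0.8 -1.6] 21.0 z 0.2043 0.193 0.209
candle 141 -0.0011 0.0208
salt 18 0.017 0.0138
jar 52 -0.0011 0.0317Traceback (most recent call last):
  File "<stdin>", line 10, in <module>
    return umr_minimum(a, axis, None, out, keepdims, initial, where)
ValueError: zero-size array to reduction operation minimum which has no identity
```

```bash
python3 - <<'E'
from h import *
s=snap('top');w=cloud(s)[145:180,378:425].reshape(-1,3);w=w[(w[:,2]>.09)&(w[:,2]<.12)];print('box',np.median(w,0).round(4))
cv2.imwrite('pics/end2.png',cv2.resize(s['frame'][130:260,170:430,::-1],(800,400),interpolation=cv2.INTER_CUBIC))
W=cloud(s).reshape(-1,3);w=W[(np.linalg.norm(W[:,:2]-[.4517,.2036],axis=1)<.03)&(W[:,2]>.024)&(W[:,2]<.034)];print(np.median(w,0),len(w))
E
```

```text
box [ 0.5967 -0.2682  0.0986]
[0.45041186 0.20568179 0.0260058 ] 116
```

View pics/end2.png

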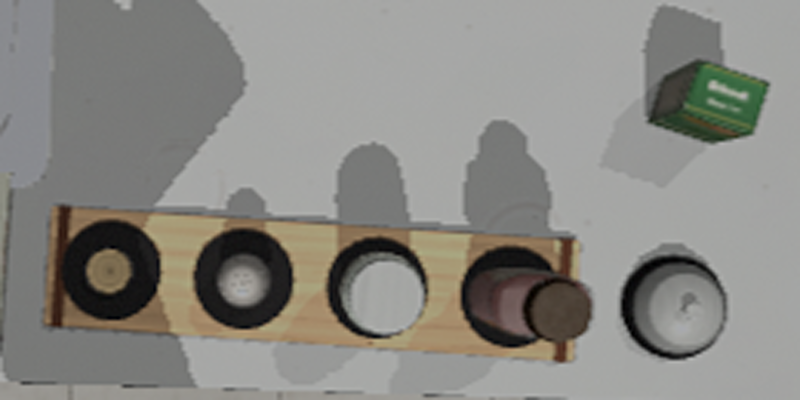

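All four things stand centred on their mats: candle (108,270), shaker (240,280), jar (380,293), and the bottle by the bell with its cap at (557,310). The measured offsets are about 1–5 mm, the box has not moved, and the arm is clear.

```bash
python3 -c "
from plant import ctrl, camrig, close_job
print(close_job())"
```

```text
the job is handed in; nothing more can be done
None
```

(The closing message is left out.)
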